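Shut and latch the gate of the craft-tool pen

ROBOT

A 6-joint arm with a two-finger parallel gripper is mounted at the origin on the work surface. World frame = base frame: x ahead of the robot, y to its left, z up, the work surface at z = 0. Lengths are in m, angles in degrees, forces in N, time in s.
With the tool pointing down it reaches from about 0.4 to 0.825 m from the base axis. Payload 7 kg.
Tool frame: the origin (TCP) lies at the very end of the fingers, on their centre line; the grasp point (between the pads) lies 19 mm behind it (ctrl.hold_point_z is the distance from the TCP to the grasp point, in m); z points along the fingers, y is the line along which they close (so a half turn about z gives the same grasp; the last joint's range is limited). The gripper opens to 88 mm and grips with 3 to 60 N. Pads are 19 mm wide; open, the fingers measure 130 mm over their backs; the gripper's body (78 mm by 193 mm) begins 47 mm behind the grasp point.
Start: joints at [-57.061, 20.546, 0.682, 0, -70.136, -16.507], TCP at [0.191, -0.647, 0.227] pointing down, gripper open.
Joint ranges: [-176.03, 176.03], [-82.01, 121.73], [-58.28, 71.71], [-173.87, 95.51], [-174.79, -0.11], [-173.66, 173.66]. Speed limits (degrees/s): [136.94, 136.94, 172.46, 180, 180, 180].

INTERFACE

Orientations are given as [roll, pitch, yaw] about the fixed x, y, z axes, in that order (R = Rz(yaw) Ry(pitch) Rx(roll)).
In Python, from plant import sensors, viewer, workorder, ctrl gives the robot as it stands.
- The arm moves only by the shell command python3 -m pendant 'ROWS'. ROWS is JSON, a list of rows, each a list of 3 entries, a list of its own where there are three numbers: the opening, from -1 (shut) to 1 (fully open), so that 0 is half open, then the shift along the tool's x, y, z in m, then the turn, a rotation vector about the tool's x, y, z in degrees. A call has 1 to 10 rows; each row is the pose to reach, as a shift and turn from the pose commanded when the call began, along the tool's axes at that moment; what a row does not reach only later rows make up. A row lasts 1/12 s, in which the tool goes at most 41.7 mm and 7.16 degrees, less where a joint would pass 70% of its speed; a pose out of reach is approached as far as the arm can. A call with a gripper value outside its range is refused whole. The fingers move at their own pace and stop on an object; the grip force is fixed at half the most. Time passes only in rows, so rows that repeat a pose let the fingers close. It gives the time, the measured TCP pose, the force, the opening and the grip force at its end, in the units of the state.
- sensors.get_obs(): the state, without advancing time (a new reading comes with each control period).
- viewer.snapshot(name): name is "scene" or "top" or "wrist"; returns the picture (480x640x3 uint8, red, green, blue); there is no depth.
- viewer.camera_params(name): a dict with "fx", "fy", "cx", "cy" (pixels), "dist" ([k1, k2, p1, p2, k3] as OpenCV has them; the pictures are not rectified), "extrinsics" (4x4, takes a point from world to camera coordinates). Camera axes: x right, y up, looking along -z (the intrinsics and any distortion apply to the point x, -y, -z); pixel columns grow to the right and rows downward; lengths in m; the calibration is good to about 2 mm. A picture is of the moment at which its call begins: read the wrist's pose just before it. camera_params takes no time and is no camera call; for the wrist camera it gives the pose at the moment of the call.
- workorder.close_job(): hands the job in; it is judged then, once.
The state is a dict: "clock": time; "joint_pos": joint angles; "qvel": joint speeds; "tau": joint torques, N m; "tool_pos": TCP position; "orientation": TCP orientation; "force": force on the tool from outside, world axes, zero at the start; "moment": the same for the moment, N m; "opening": finger opening in m; "gripper_force": force on a finger pad.
Only numpy, scipy, OpenCV 4.12 (cv2) and the standard library are available. Lean on these libraries where they do the work, as an engineer would, in place of code of your own. Each camera call takes 0.05 s, during which the arm holds its last target. There are 200 camera calls.

TASK

Shut the little gate of the craft-tool pen and latch it: lift the latch bar, bring it over the striker, and let it drop fully down into the slot of the catch on the post. Work gently, the catch is held by small screws and must not be pushed or struck hard; leave the other things on the table and in the pen where they are, and let go of the gate and bar at the end.

Things in the scene. Friction and masses are not known exactly. Their poses are not given: they have to be found in the camera images.
- pen: open-topped plywood tool pen fixed to the table, 280 mm wide, 190 mm deep, walls 85 mm high. Origin on the table top, mid gateway, in the plane of the shut gate; +x points into the pen, y along the shut gate, z up. The gate's upright hinge axis is at x = 0, y = -110 mm. Opposite, at y = +111 mm, stands the latch post (86 x 34 mm, 98 mm high) with a steel catch on top.
- post_top (a point): point on the latch post's top, 98 mm above the table, at pen x = 0, y = +110 mm; axes as the pen's. The catch is screwed on here through slotted holes: the middle of its slot lies off this point along pen x, by up to 14 mm, different each time, so feel for it. It stays put when pressed gently, but its screws bear no more than 10 N from the bar, in any direction.
- slot_nominal (a point): nominal middle of the catch's slot, at pen x = 0, y = +110 mm, z = 126 mm (axis of the level bar); axes as the pen's; the true slot lies off it in x (see post_top). The slot is upright, 17 mm wide in x, 24 mm long in y, floor at z = 104 mm. On its -x side stands the striker, a lip 20 mm thick with a square top at z = 140 mm; on its +x side the back stop, 8 mm thick, up to z = 185 mm.
- gate (a joint): angle of the slatted wooden gate, rad: 0 in the gateway's plane, positive open (anticlockwise from above) towards the pen's -x side; range -0.12 to 1.3. 14 mm thick, 190 mm long from the hinge axis, top edge at z = 100 mm, 0.4 kg; little friction, stays where left. No stop of its own: only the raised bar meeting the catch's back stop halts it. With the bar in the slot it reads within 0.08 of 0.
- latch (a joint): angle of the steel latch bar about its pivot on top of the gate, rad: 0 level on its rest, positive free end raised, at most 0.32; falls to 0 by its own 0.2 kg. Pivot axis square to the gate, 40 mm from the gate's hinge axis, z = 126 mm. Bar 12 mm thick (across the gate), 16 mm tall (z = 118 to 134 mm level), free end 236 mm from the hinge axis. Raised by 0.14 or more it clears the striker.
- lug (a point): grip point of the bar's upright lifting lug, a plate 12 mm thick (across the gate), 28 mm wide (along it), top at z = 173 mm. The point: mid-lug, z = 155 mm when level, 135 mm from the gate's hinge axis, 95 mm along the bar from its pivot. x axis square to the gate, y along the bar away from the hinge. Pinched from above across its thickness it turns between the pads as the bar tilts, and can swing the gate.
- ring_jar: clear jar of split rings, 56 mm across, 75 mm tall, standing in the pen; origin under its centre; to be left alone
- blank_box: cardboard box of key-ring blanks, 55 x 85 x 45 mm, standing in the pen; origin under its centre; to be left alone
- card_stack: stack of paper cards, 55 x 85 x 14 mm, on the table beside the pen's latch post; origin under its centre; to be left alone
- punch: black and grey hand punch, 110 x 34 x 50 mm, on the table beside the pen's hinge post; origin under its centre; to be left alone
- pen_mug: white ceramic mug, 76 mm across, 90 mm tall, on the table; origin under its centre; to be left alone
- glue: closed white glue bottle, 52 mm across, 130 mm tall, on the table; origin under its centre; to be left alone
- acrylic_fob: clear flat key-ring blank, 50 x 35 x 6 mm, on the table; origin under its centre; to be left alone

How it is judged:
By the outcome, as a careful person would: the job done as asked, in the order asked, and still so for the second after the job is handed in, with the robot touching nothing.
It also fails if it takes over 45 s, if anything falls off the work surface, if the arm or the gripper's body presses on something with over 40 N, if the wrist force passes 120 N, or if a joint passes its speed limit or range.

## Working session

There is one attempt and no reset: what is moved stays moved. The work goes in short steps, Python scripts to look and compute and a shell command to move; the robot and the scene stay as the last step left them, time stands still between calls to the robot, and variables do not carry over. Pictures are saved under pics/ and viewed, at most 10 in all, crops included, and the job is handed in when it is done.

```bash
mkdir -p pics; ls
python3 - <<'E'
from plant import sensors, viewer, workorder, ctrl
import cv2
o=sensors.get_obs();print(o, ctrl.hold_point_z)
for n in("scene","top"):
    cv2.imwrite(f"pics/{n}0.png",viewer.snapshot(n)[:,:,::-1]);print(n,viewer.camera_params(n))
E
```

```text
pics
{'clock': 0.0, 'joint_pos': array([-5.70633606e+01,  2.05933392e+01,  6.33559484e-01, -2.05765793e-02,
       -7.01374327e+01, -1.65046439e+01]), 'qvel': array([ 0.02024134,  0.0121279 ,  0.02630226,  0.04502312,  0.02777659,
       -0.05144343]), 'tau': array([-6.73203385e-05, -5.82708943e+01,  2.93057066e+01,  6.99751899e+00,
        6.88341490e-03, -2.40185618e-04]), 'tool_pos': array([ 0.19074751, -0.64696363,  0.22559815]), 'orientation': array([ 1.79901297e+02, -9.07400306e-03, -1.63575004e+02]), 'force': array([-0.63365287, -0.13075826, -0.0201412 ]), 'moment': array([-0.00946563,  0.00109975,  0.00117202]), 'gripper_force': 0.0, 'opening': 0.0876005237448676} 0.0188
scene {'fx': 472.77022094562307, 'fy': 472.77022094562307, 'cx': 320.67451546164324, 'cy': 246.8702454672726, 'dist': array([0.02413398, 0.        , 0.        , 0.        , 0.        ]), 'extrinsics': array([[-0.80632348,  0.59146273,  0.00377936,  0.4783016 ],
       [-0.39345523, -0.5411348 ,  0.74321337,  0.13657943],
       [ 0.44162816,  0.59778338,  0.6690438 , -1.47590271],
       [ 0.        ,  0.        ,  0.        ,  1.        ]])}
top {'fx': 523.8470062079937, 'fy': 523.8470062079937, 'cx': 303.139043110999, 'cy': 244.83783374316894, 'dist': array([-0.08554198,  0.        ,  0.        ,  0.        ,  0.        ]), 'extrinsics': array([[-0.04283441, -0.99907385,  0.00407996,  0.02689121],
       [ 0.97725976, -0.04104959,  0.20803437, -0.60687698],
       [-0.20767422,  0.01289821,  0.97811301, -1.2179129 ],
       [ 0.        ,  0.        ,  0.        ,  1.        ]])}
```

View pics/scene0.png

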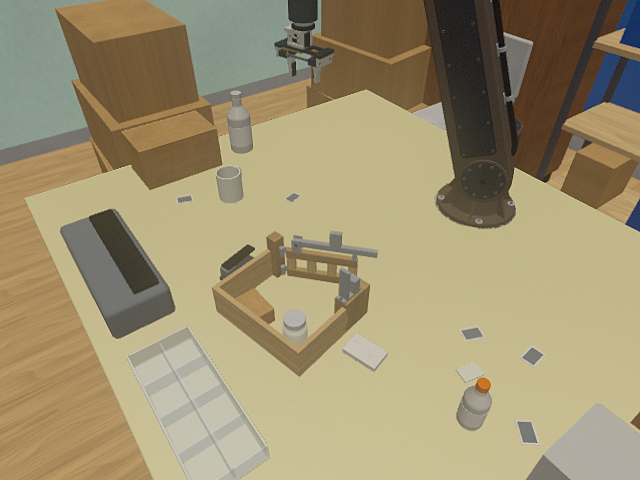

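View pics/top0.png

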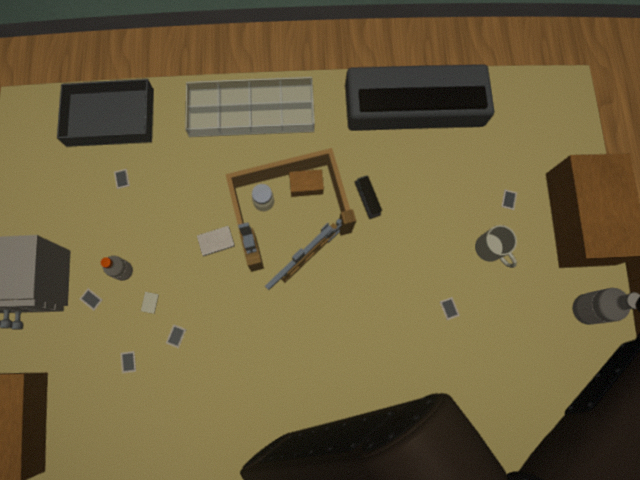

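The top view shows the pen near (290,205), hinge post at (347,222), latch post at (250,255), and the gate open toward the robot with the bar's free end at about (268,287). I'll zoom in for exact pixels.

Run:
```python
import cv2
a=cv2.imread("pics/top0.png")[140:300,215:365]
b=cv2.imread("pics/scene0.png")[225:375,205:385]
cv2.imwrite("pics/c0.png",cv2.resize(a,(560,597),interpolation=cv2.INTER_CUBIC)) 
cv2.imwrite("pics/c1.png",cv2.resize(b,(720,600),interpolation=cv2.INTER_CUBIC))
```

```text
(no output)
```

View pics/c0.png

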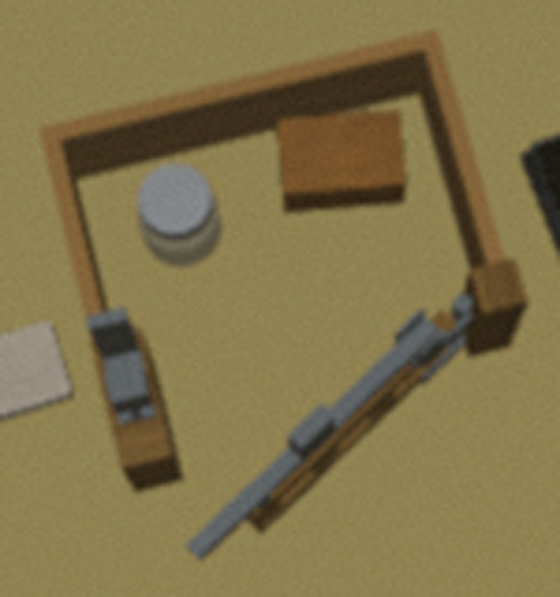

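View pics/c1.png

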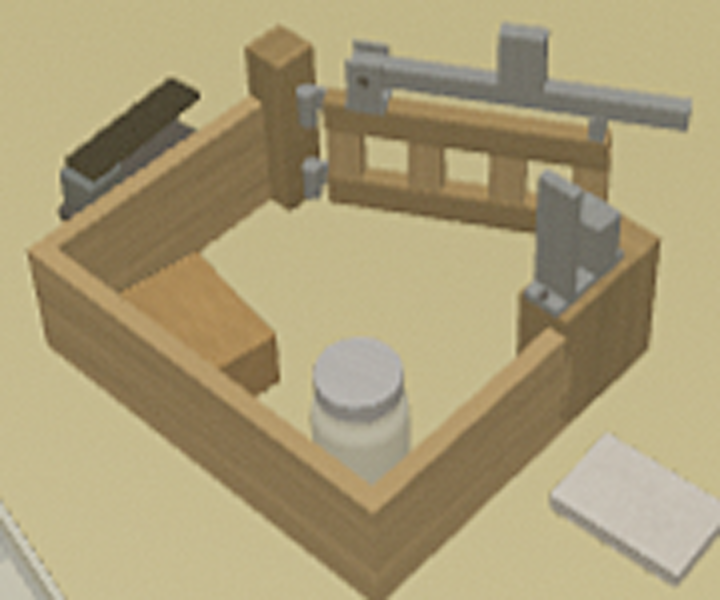

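The crops show the two back top corners of the pen, the posts, the catch (its back stop is the dark slab on the pen side, its striker toward the robot), and the bar with its lug top at crop (314,424). Next I cast rays.

```bash
cat > h.py <<'E'
import numpy as np, cv2
from plant import viewer
def ray(P,uv):
    K=np.array([[P['fx'],0,P['cx']],[0,P['fy'],P['cy']],[0,0,1]])
    x,y=cv2.undistortPoints(np.array([[uv]],float),K,P['dist'])[0,0]
    E=P['extrinsics'];R=E[:3,:3]
    return -R.T@E[:3,3], R.T@np.array([x,-y,-1])
def plane(P,uv,z):
    c,d=ray(P,uv);return c+d*(z-c[2])/d[2]
def proj(P,X):
    E=P['extrinsics'];p=E[:3,:3]@np.asarray(X)+E[:3,3]
    K=np.array([[P['fx'],0,P['cx']],[0,P['fy'],P['cy']],[0,0,1]])
    return cv2.projectPoints(np.array([[p[0],-p[1],-p[2]]]),np.zeros(3),np.zeros(3),K,P['dist'])[0].ravel()
def wr(P): pass
E
python3 - <<'E'
from h import *
T=viewer.camera_params("top");S=viewer.camera_params("scene")
t=lambda u,v,z:plane(T,(215-.37+u/3.733,140-.37+v/3.731),z)
s=lambda u,v,z:plane(S,(205-.37+u/4,225-.37+v/4),z)
for n,f,u,v,z in [("backL",t,42,130,.085),("backR",t,433,35,.085),("postFL",t,123,464,.098),("postFR",t,177,440,.098),("hpostFR",t,524,298,.11),
 ("lugtop",t,314,422,.173),("barend",t,200,549,.134),("barpivend",t,425,330,.142),
 ("s backL",s,375,510,.085),("s backR",s,30,255,.085),("s postout front",s,660,240,.098),
 ("s lugtopL",s,500,30,.173),("s lugtopR",s,549,33,.173),("s barend",s,690,100,.134)]:
    print(n,f(u,v,z).round(4))
E
```

```text
backL [0.7895 0.1854 0.085 ]
backR [ 0.8459 -0.0781  0.085 ]
postFL [0.5595 0.1347 0.098 ]
postFR [0.5735 0.1001 0.098 ]
hpostFR [ 0.6542 -0.1245  0.11  ]
lugtop [0.5667 0.0131 0.173 ]
barend [0.4986 0.0855 0.134 ]
barpivend [ 0.628 -0.058  0.142]
s backL [0.7884 0.1894 0.085 ]
s backR [ 0.8496 -0.0724  0.085 ]
s postout front [0.5581 0.1405 0.098 ]
s lugtopL [0.5746 0.0088 0.173 ]
s lugtopR [0.5532 0.0277 0.173 ]
s barend [0.4942 0.0891 0.134 ]
```

```bash
python3 -m pendant '[[1,[-0.27,0.26,0],[0,0,-58]],[1,[-0.27,0.26,0],[0,0,-58]],[1,[-0.27,0.26,0],[0,0,-58]],[1,[-0.27,0.26,0],[0,0,-58]],[1,[-0.27,0.26,0],[0,0,-58]],[1,[-0.27,0.26,0],[0,0,-58]],[1,[-0.27,0.26,0],[0,0,-58]],[1,[-0.27,0.26,0],[0,0,-58]],[1,[-0.27,0.26,0],[0,0,-58]],[1,[-0.27,0.26,0],[0,0,-58]]]'
python3 - <<'E'
from plant import sensors
import numpy as np
from scipy.spatial.transform import Rotation as R
o=sensors.get_obs();r=R.from_euler('xyz',o['orientation'],degrees=True)
print(o['joint_pos'].round(1),r.inv().apply(np.array([.5667,.0131,.2256])-o['tool_pos']).round(4))
E
```

```text
clock: 0.93
tool_pos: [0.3791, -0.3169, 0.2268]
orientation: [-179.9, 0.1, -105.2]
force: [-0.9, -0.2, -0.8]
opening: 0.0875
gripper_force: 0.0
[-17.1   3.3 -21.5  -0.1 -65.1   1.9] [-0.3676 -0.0946  0.0016]
```

```bash
python3 -m pendant '[[1,[-0.368,-0.095,0],[0,0,-58.5]],[1,[-0.368,-0.095,0],[0,0,-58.5]],[1,[-0.368,-0.095,0],[0,0,-58.5]],[1,[-0.368,-0.095,0],[0,0,-58.5]],[1,[-0.368,-0.095,0],[0,0,-58.5]],[1,[-0.368,-0.095,0],[0,0,-58.5]],[1,[-0.368,-0.095,0],[0,0,-58.5]],[1,[-0.368,-0.095,0],[0,0,-58.5]],[1,[-0.368,-0.095,0],[0,0,-58.5]],[1,[-0.368,-0.095,0],[0,0,-58.5]]]'
python3 - <<'E'
from plant import sensors,viewer
import cv2,json
print(sensors.get_obs()['tool_pos'])
P=viewer.camera_params("wrist");cv2.imwrite("pics/w1.png",viewer.snapshot("wrist")[:,:,::-1])
import pickle;pickle.dump(P,open("w1.pkl","wb"))
E
```

```text
clock: 1.77
tool_pos: [0.5693, 0.012, 0.2258]
orientation: [-180.0, -0.0, -46.8]
force: [0.9, -0.7, -0.2]
opening: 0.0877
gripper_force: 0.0
[0.56925329 0.0120258  0.22575272]
```

View pics/w1.png

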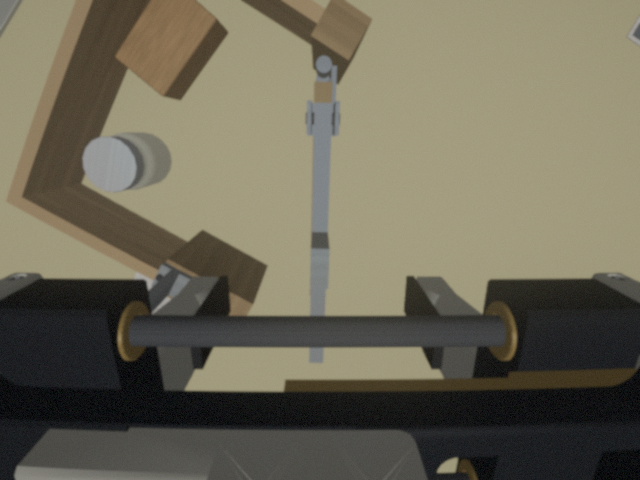

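The wrist view shows the hinge pin at (323,63), the bar running straight down to its end at (316,361), the lug top at about (320,268), and the hinge post.

Run:
```python
from h import *
import pickle
from plant import sensors
from scipy.spatial.transform import Rotation as R
P=pickle.load(open("w1.pkl","rb"))
im=cv2.imread("pics/w1.png")
print(plane(P,(323,63),.1),[plane(P,(u,v),z).round(4) for u,v,z in [(319.5,268,.173),(319.5,248,.173),(319.5,288,.173)]])
a=plane(P,(316.5,362),.134);b=plane(P,(321.5,140),.134);d=(b-a)/np.linalg.norm(b-a);hng=a+.236*d;lug=a+.101*d
print(a,b,"dir deg",np.degrees(np.arctan2(d[1],d[0])),"hinge",hng,"lug",lug)
o=sensors.get_obs();r=R.from_euler('xyz',o['orientation'],degrees=True);lug[2]=.134
print(r.inv().apply(lug-o['tool_pos']).round(4))
g=cv2.cvtColor(im,cv2.COLOR_BGR2HSV)
for v in (150,200,220,310,350): print(v,[int(x) for x in im[v,305:335:1].mean(1)])
```

```text
[ 0.6541231 -0.0840824  0.1      ] [array([0.5637, 0.0162, 0.173 ]), array([0.5731, 0.0063, 0.173 ]), array([0.5539, 0.0265, 0.173 ])]
[0.49611243 0.09084884 0.134     ] [ 0.61710297 -0.04275798  0.134     ] dir deg -47.83690353152681 hinge [ 0.65452585 -0.08408312  0.134     ] lug [0.563908   0.01598389 0.134     ]
[-0.0067 -0.0005  0.0915]
150 [150, 150, 149, 148, 149, 149, 146, 139, 132, 132, 133, 134, 135, 134, 133, 131, 132, 134, 132, 133, 133, 134, 134, 136, 135, 139, 146, 148, 149, 148]
200 [149, 149, 148, 149, 147, 146, 140, 133, 131, 131, 136, 131, 129, 133, 132, 133, 133, 134, 130, 131, 130, 132, 136, 138, 146, 149, 148, 148, 149, 151]
220 [148, 150, 148, 148, 149, 145, 135, 131, 132, 130, 131, 132, 131, 131, 129, 132, 132, 131, 133, 133, 133, 131, 135, 143, 148, 150, 149, 150, 149, 149]
310 [148, 146, 149, 147, 145, 135, 128, 125, 124, 125, 125, 123, 126, 126, 126, 125, 125, 127, 126, 132, 142, 147, 148, 148, 149, 149, 148, 148, 148, 147]
350 [146, 147, 150, 143, 136, 129, 125, 126, 125, 127, 125, 124, 125, 127, 126, 125, 124, 127, 137, 144, 146, 148, 147, 146, 149, 147, 147, 148, 149, 147]
```

```bash
python3 -m pendant '[[1,[-0.007,-0.0005,0.03],[0,0,1]],[1,[-0.007,-0.0005,0.05],[0,0,1]],[1,[-0.007,-0.0005,0.07],[0,0,1]],[1,[-0.007,-0.0005,0.08],[0,0,1]],[1,[-0.007,-0.0005,0.089],[0,0,1]],[1,[-0.007,-0.0005,0.089],[0,0,1]],[1,[-0.007,-0.0005,0.089],[0,0,1]]]'
python3 -m pendant '[[-0.3,[0,0,0],[0,0,0]],[-0.5,[0,0,0],[0,0,0]],[-0.6,[0,0,0],[0,0,0]],[-0.7,[0,0,0],[0,0,0]],[-0.8,[0,0,0],[0,0,0]],[-1,[0,0,0],[0,0,0]],[-1,[0,0,0],[0,0,0]],[-1,[0,0,0],[0,0,0]],[-1,[0,0,0],[0,0,0]]]'
```

```text
clock: 2.4
tool_pos: [0.5624, 0.0124, 0.1379]
orientation: [180.0, -0.0, -48.1]
force: [0.9, 0.4, 0.6]
opening: 0.0879
gripper_force: 0.0
clock: 3.15
tool_pos: [0.5622, 0.0128, 0.1375]
orientation: [180.0, 0.0, -48.1]
force: [-0.2, 0.3, 0.0]
opening: 0.0332
gripper_force: 0.0
```

```bash
python3 -m pendant '[[-1,[0,0,0],[0,0,0]],[-1,[0,0,0],[0,0,0]],[-1,[0,0,0],[0,0,0]],[-1,[0,0,0],[0,0,0]],[-1,[0,0,0],[0,0,0]],[-1,[0,0,0],[0,0,0]],[-1,[0,0,0],[0,0,0]]]'
```

```text
clock: 3.73
tool_pos: [0.5626, 0.0131, 0.1376]
orientation: [-180.0, -0.0, -48.0]
force: [1.6, 1.2, -1.8]
opening: 0.0122
gripper_force: 30.0
```

```bash
python3 -m pendant '[[-1,[0.0008,0,-0.0026],[0,0,0]],[-1,[0.0017,0,-0.0052],[0,0,0]],[-1,[0.0027,0,-0.0077],[0,0,0]],[-1,[0.0038,0,-0.0102],[0,0,0]],[-1,[0.005,0,-0.0127],[0,0,0]],[-1,[0.0061,0,-0.0152],[0,0,0]],[-1,[0.0073,0,-0.0176],[0,0,0]],[-1,[0.0086,0,-0.02],[0,0,0]],[-1,[0.0086,0,-0.02],[0,0,0]]]'
```

```text
clock: 4.48
tool_pos: [0.5683, 0.0061, 0.158]
orientation: [-180.0, -0.0, -48.1]
force: [4.0, -0.4, -9.6]
opening: 0.0115
gripper_force: 30.0
```

```bash
python3 -m pendant '[[-1,[0.0001,-0.0055,0],[0,0,2.5]],[-1,[0.0005,-0.0109,0],[0,0,5]],[-1,[0.0011,-0.0164,0],[0,0,7.5]],[-1,[0.0019,-0.0218,0],[0,0,10]],[-1,[0.003,-0.0272,0],[0,0,12.5]],[-1,[0.0043,-0.0325,0],[0,0,15]],[-1,[0.0058,-0.0377,0],[0,0,17.5]],[-1,[0.0076,-0.0429,0],[0,0,20]],[-1,[0.0091,-0.047,0],[0,0,22]],[-1,[0.0091,-0.047,0],[0,0,22]]]'
python3 - <<'E'
from plant import sensors,viewer
import cv2,pickle
P=viewer.camera_params("wrist");cv2.imwrite("pics/w2.png",viewer.snapshot("wrist")[:,:,::-1])
pickle.dump(P,open("w2.pkl","wb"))
s=viewer.snapshot("scene")[:,:,::-1];cv2.imwrite("pics/s2.png",s)
cv2.imwrite("pics/s2c.png",cv2.resize(s[205:335,225:395],(784,600),interpolation=cv2.INTER_CUBIC))
o=sensors.get_obs();print(o['tool_pos'],o['orientation'],o['force'],o['moment'])
E
```

```text
clock: 5.32
tool_pos: [0.6095, 0.0318, 0.1578]
orientation: [-180.0, 0.0, -70.2]
force: [0.9, 3.1, -4.2]
opening: 0.0121
gripper_force: 29.9
[0.60897323 0.03151147 0.15783943] [-1.79975370e+02  2.70269000e-02 -6.99926488e+01] [ 1.25987912  3.92035095 -3.62414433] [ 1.77363534 -0.09153754  0.23210421]
```

View pics/s2c.png

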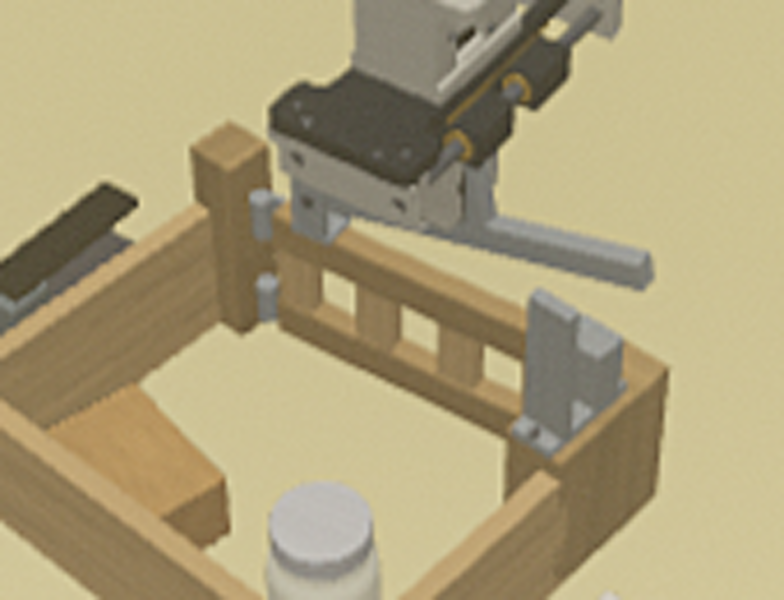

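View pics/w2.png

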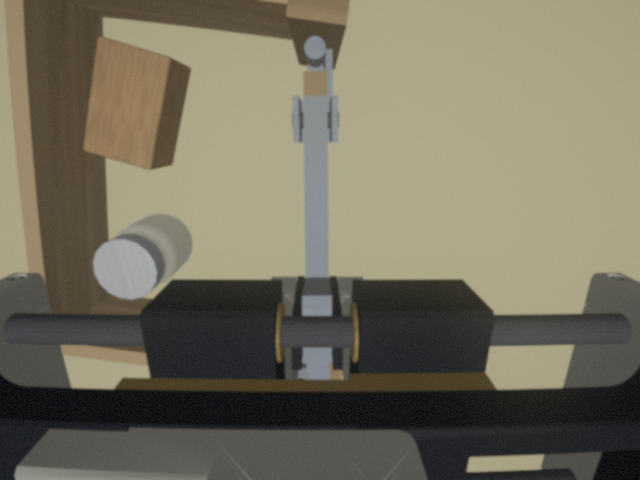

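The bar is raised clear of the striker and the gate is nearly shut. The back stop's top edge on the pen side runs from crop (530,293) to (577,322). I'll use it for an estimate of the slot before feeling for it.

Run:
```python
from h import *
import pickle
S=viewer.camera_params("scene")
H=np.array([.6543,-.0841]);t=np.radians(13.06)
ex=np.array([np.cos(t),np.sin(t)]);ey=np.array([-ex[1],ex[0]]);O=H+.11*ey
s=lambda u,v,z:plane(S,(225-.4+u/4.612,205-.4+v/4.615),z)[:2]
for n,u,v,z in [("bs pen L",530,293,.185),("bs pen R",577,322,.185),("striker outR",621,348,.14),("striker outL", 622,352,.14),("post out front",667,370,.098),("barend top",650,255,.134+.043)]:
    p=s(u,v,z)-O;print(n,(p@ex).round(4),(p@ey).round(4))
P=pickle.load(open("w2.pkl","rb"))
print("hinge",plane(P,(315,47),.1))
a=plane(P,(316.5,270),.134+.014);b=plane(P,(316,105),.134);d=b-a;print(np.degrees(np.arctan2(d[1],d[0])))
```

```text
bs pen L 0.0307 0.0983
bs pen R 0.0313 0.126
striker outR -0.0051 0.1265
striker outL -0.0034 0.1284
post out front -0.042 0.1301
barend top -0.0325 0.1201
hinge [ 0.65334705 -0.08420753  0.1       ]
-69.91635610064418
```

```bash
python3 -m pendant '[[-1,[0,-0.0022,0],[0,0,1]],[-1,[0.0001,-0.0044,0],[0,0,2]],[-1,[0.0002,-0.0066,0],[0,0,3]],[-1,[0.0003,-0.0088,0],[0,0,4]],[-1,[0.0005,-0.0109,0],[0,0,5]],[-1,[0.0007,-0.0131,0],[0,0,6]],[-1,[0.0009,-0.0153,0],[0,0,7]],[-1,[0.0009,-0.0153,0],[0,0,7]],[-1,[0.0009,-0.0153,0],[0,0,7]]]'
python3 -c "
from plant import sensors
o=sensors.get_obs();print(o['force'],o['moment'])"
```

```text
clock: 6.17
tool_pos: [0.624, 0.0361, 0.1578]
orientation: [-180.0, 0.0, -77.1]
force: [-0.2, 5.5, -2.9]
opening: 0.0116
gripper_force: 29.9
[-0.2141655   5.54468467 -2.94998492] [2.46639527 0.07035636 0.16671231]
```

```bash
python3 -m pendant '[[-1,[-0.0012,-0.0006,0],[0,0,0.3]],[-1,[-0.0012,-0.0013,0],[0,0,0.6]],[-1,[-0.0012,-0.002,0],[0,0,0.9]],[-1,[-0.0012,-0.0026,0],[0,0,1.2]],[-1,[-0.0012,-0.0033,0],[0,0,1.5]],[-1,[-0.0012,-0.0033,0],[0,0,1.5]]]'
python3 -m pendant '[[-1,[0,-0.0006,0],[0,0,0.3]],[-1,[0,-0.0013,0],[0,0,0.6]],[-1,[0,-0.0013,0],[0,0,0.6]]]'
python3 -m pendant '[[-1,[0,-0.0006,0],[0,0,0.3]],[-1,[0,-0.0013,0],[0,0,0.6]],[-1,[0,-0.0013,0],[0,0,0.6]]]'
```

```text
clock: 6.67
tool_pos: [0.6269, 0.037, 0.1576]
orientation: [-180.0, -0.0, -78.6]
force: [2.0, -0.9, -5.5]
opening: 0.0122
gripper_force: 29.9
clock: 6.92
tool_pos: [0.6281, 0.0373, 0.1575]
orientation: [180.0, -0.0, -79.2]
force: [2.0, -1.8, -6.7]
opening: 0.0121
gripper_force: 29.9
clock: 7.17
tool_pos: [0.6293, 0.0376, 0.1575]
orientation: [180.0, -0.0, -79.8]
force: [1.9, -2.3, -6.1]
opening: 0.0121
gripper_force: 29.9
```

```bash
python3 -m pendant '[[-1,[0,-0.0003,0],[0,0,0.15]],[-1,[0,-0.0006,0],[0,0,0.3]],[-1,[0,-0.0006,0],[0,0,0.3]]]' | grep -E 'pos|force'
python3 -m pendant '[[-1,[0,-0.0003,0],[0,0,0.15]],[-1,[0,-0.0006,0],[0,0,0.3]],[-1,[0,-0.0006,0],[0,0,0.3]]]' | grep -E 'pos|force'
```

```text
tool_pos: [0.6298, 0.0377, 0.1575]
force: [2.6, -4.1, -5.6]
gripper_force: 29.9
tool_pos: [0.6304, 0.0379, 0.1575]
force: [3.3, -3.9, -6.7]
gripper_force: 29.9
```

```bash
python3 -m pendant '[[-1,[0,-0.0003,0],[0,0,0.15]],[-1,[0,-0.0006,0],[0,0,0.3]],[-1,[0,-0.0006,0],[0,0,0.3]]]' | grep -E 'pos|force'
```

```text
tool_pos: [0.631, 0.038, 0.1575]
force: [2.6, -4.4, -5.3]
gripper_force: 29.9
```

```bash
python3 -m pendant '[[-1,[0.0003,-0.0003,0],[0,0,0.15]],[-1,[0.0006,-0.0006,0],[0,0,0.3]],[-1,[0.0006,-0.0006,0],[0,0,0.3]]]' | grep -E 'pos|force'
```

```text
tool_pos: [0.6318, 0.038, 0.1576]
force: [2.3, -1.0, -5.4]
gripper_force: 29.9
```

```bash
python3 -m pendant '[[-1,[0.0001,-0.0003,0],[0,0,0.15]],[-1,[0.0001,-0.0006,0],[0,0,0.3]],[-1,[0.0001,-0.0006,0],[0,0,0.3]]]' | grep -E 'pos|force'
```

```text
tool_pos: [0.6324, 0.038, 0.1576]
force: [1.8, 0.4, -3.8]
gripper_force: 29.9
```

```bash
python3 -m pendant '[[-1,[0.0001,-0.0003,0],[0,0,0.15]],[-1,[0.0001,-0.0006,0],[0,0,0.3]],[-1,[0.0001,-0.0006,0],[0,0,0.3]]]' | grep -E 'pos|force'
```

```text
tool_pos: [0.6331, 0.0381, 0.1577]
force: [2.0, 1.7, -3.9]
gripper_force: 29.9
```

```bash
python3 -m pendant '[[-1,[0,-0.0003,0],[0,0,0.15]],[-1,[0,-0.0006,0],[0,0,0.3]],[-1,[0,-0.0006,0],[0,0,0.3]]]' | grep -E 'pos|force'; python3 -c "
from plant import sensors
o=sensors.get_obs();print(o['force'],o['moment'])"
```

```text
tool_pos: [0.6337, 0.0381, 0.1577]
force: [0.9, 3.5, -3.6]
gripper_force: 29.9
[ 0.8909584   3.51322953 -3.62596009] [ 1.50041499 -0.31656454  0.26718019]
```

```bash
python3 -m pendant '[[-1,[0,-0.0003,0],[0,0,0.15]],[-1,[0,-0.0006,0],[0,0,0.3]],[-1,[0,-0.0006,0],[0,0,0.3]]]' | grep -E 'pos|force'; python3 -c "
from plant import sensors
o=sensors.get_obs();print(o['force'],o['moment'])"
```

```text
tool_pos: [0.6343, 0.0382, 0.1577]
force: [0.6, 4.4, -1.9]
gripper_force: 29.9
[ 0.64282998  4.38410818 -1.94850591] [ 2.00044484 -0.27975459  0.25814962]
```

```bash
python3 -m pendant '[[-1,[-0.0004,-0.0002,0],[0,0,0.1]],[-1,[-0.0008,-0.0004,0],[0,0,0.2]],[-1,[-0.0008,-0.0004,0],[0,0,0.2]]]' | grep -E 'pos|force'; python3 -c "
from plant import sensors
o=sensors.get_obs();print(o['moment'])"
```

```text
tool_pos: [0.6344, 0.0384, 0.1576]
force: [1.7, 1.7, -3.6]
gripper_force: 29.9
[ 0.76569643 -0.56548535  0.24130854]
```

```bash
python3 -m pendant '[[-1,[0,-0.0002,0],[0,0,0.1]],[-1,[0,-0.0004,0],[0,0,0.2]],[-1,[0,-0.0004,0],[0,0,0.2]]]' | grep -E 'pos|force'; python3 -c "
from plant import sensors
o=sensors.get_obs();print(o['moment'])"
```

```text
tool_pos: [0.6346, 0.0384, 0.1575]
force: [0.5, 1.3, -2.2]
gripper_force: 29.9
[ 0.48065875 -0.30426991  0.28263059]
```

```bash
python3 -m pendant '[[-1,[0,-0.0002,0],[0,0,0.1]],[-1,[0,-0.0004,0],[0,0,0.2]],[-1,[0,-0.0004,0],[0,0,0.2]]]' | grep -E 'pos|force'; python3 -c "
from plant import sensors
o=sensors.get_obs();print(o['moment'])"
```

```text
tool_pos: [0.6347, 0.0385, 0.1575]
force: [-0.8, 0.3, -2.4]
gripper_force: 30.0
[0.18652274 0.55579307 0.35002201]
```

Run:
```python
from h import *
w=viewer.snapshot("scene")[:,:,::-1];cv2.imwrite("pics/s3c.png",cv2.resize(w[215:315,290:390],(600,600),interpolation=cv2.INTER_CUBIC))
```

```text
(no output)
```

View pics/s3c.png

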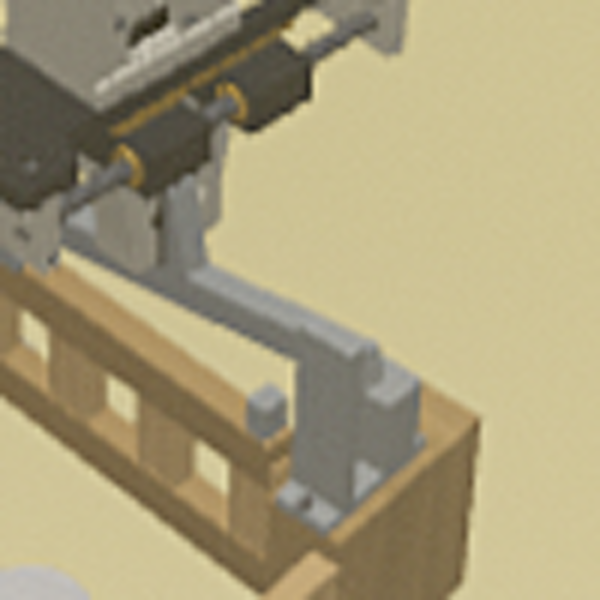

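The bar lies against the back stop (force along the gate normal fell from about +2 N to -0.8 N). I'll back off to mid-slot, then lower.

```bash
python3 -m pendant '[[-1,[0,0.0004,0],[0,0,-0.2]],[-1,[0,0.0008,0],[0,0,-0.4]],[-1,[0,0.0013,0],[0,0,-0.6]],[-1,[0,0.0018,0],[0,0,-0.8]],[-1,[0,0.0018,0],[0,0,-0.8]],[-1,[0,0.0018,0],[0,0,-0.8]]]'
```

```text
clock: 10.47
tool_pos: [0.6335, 0.0383, 0.1575]
orientation: [-180.0, -0.0, -82.0]
force: [2.9, -1.5, -4.2]
opening: 0.012
gripper_force: 29.9
```

```bash
python3 -m pendant '[[-1,[-0.0008,0,0.0016],[0,0,0]],[-1,[-0.0016,0,0.0032],[0,0,0]],[-1,[-0.0024,0,0.0048],[0,0,0]],[-1,[-0.0032,0,0.0064],[0,0,0]],[-1,[-0.004,0,0.0082],[0,0,0]],[-1,[-0.0048,0,0.0098],[0,0,0]],[-1,[-0.0048,0,0.0098],[0,0,0]]]'; python3 -c "
from plant import sensors
o=sensors.get_obs();print(o['moment'])"
```

```text
clock: 11.05
tool_pos: [0.6329, 0.0439, 0.1477]
orientation: [-180.0, 0.0, -81.9]
force: [4.0, -0.2, 2.3]
opening: 0.0117
gripper_force: 30.0
[-0.37689558 -1.17604103  0.35770868]
```

```bash
python3 -m pendant '[[-1,[-0.0005,0,0.0012],[0,0,0]],[-1,[-0.001,0,0.0025],[0,0,0]],[-1,[-0.0015,0,0.0038],[0,0,0]],[-1,[-0.0021,0,0.005],[0,0,0]],[-1,[-0.0021,0,0.005],[0,0,0]]]'
python3 - <<'E'
from h import *
w=viewer.snapshot("scene")[:,:,::-1];cv2.imwrite("pics/s4c.png",cv2.resize(w[215:315,290:390],(600,600),interpolation=cv2.INTER_CUBIC))
E
```

```text
clock: 11.47
tool_pos: [0.6325, 0.0459, 0.1426]
orientation: [-180.0, 0.0, -82.0]
force: [2.8, 4.2, 3.5]
opening: 0.0119
gripper_force: 30.0
```

View pics/s4c.png

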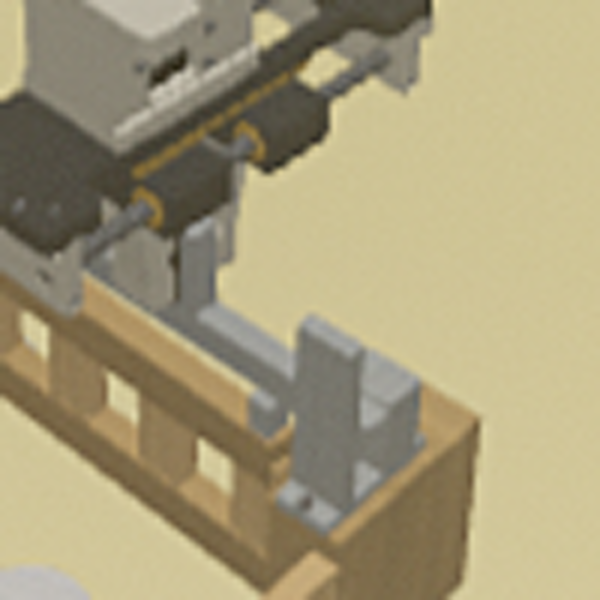

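The bar is seated in the slot below the striker's top, with about 5 mm left to drop.

```bash
python3 -m pendant '[[-1,[-0.0002,0,0.0012],[0,0,0]],[-1,[-0.0005,0,0.0025],[0,0,0]],[-1,[-0.0008,0,0.0036],[0,0,0]],[-1,[-0.001,0,0.0043],[0,0,0]],[-1,[-0.001,0,0.0043],[0,0,0]]]'
python3 -m pendant '[[-0.9,[0,0,0],[0,0,0]],[-0.7,[0,0,0],[0,0,0]],[-0.4,[0,0,0],[0,0,0]],[0,[0,0,0],[0,0,0]],[0,[0,0,0],[0,0,0]],[0,[0,0,0],[0,0,0]],[0,[0,0,0],[0,0,0]]]'
```

```text
clock: 11.93
tool_pos: [0.6324, 0.0472, 0.1385]
orientation: [-180.0, 0.1, -82.0]
force: [1.9, 5.7, 3.8]
opening: 0.012
gripper_force: 30.0
clock: 12.52
tool_pos: [0.6319, 0.0461, 0.1382]
orientation: [180.0, -0.0, -82.0]
force: [0.5, 0.4, -0.3]
opening: 0.0403
gripper_force: 0.0
```

Released, with forces at zero. I'll retreat straight up and check.

```bash
python3 -m pendant '[[0,[0,0,-0.01],[0,0,0]],[0,[0,0,-0.03],[0,0,0]],[0,[0,0,-0.06],[0,0,0]],[0,[0,0,-0.1],[0,0,0]],[0,[0,0,-0.14],[0,0,0]],[0,[0,0,-0.15],[0,0,0]],[0,[0,0,-0.15],[0,0,0]],[0,[0,0,-0.15],[0,0,0]]]'
python3 - <<'E'
from h import *
w=viewer.snapshot("scene")[:,:,::-1];cv2.imwrite("pics/s5c.png",cv2.resize(w[205:355,215:395],(720,600),interpolation=cv2.INTER_CUBIC))
E
```

```text
clock: 13.18
tool_pos: [0.6324, 0.0465, 0.2901]
orientation: [-179.9, 0.0, -82.0]
force: [0.4, 0.4, -1.5]
opening: 0.0439
gripper_force: 0.0
```

View pics/s5c.png

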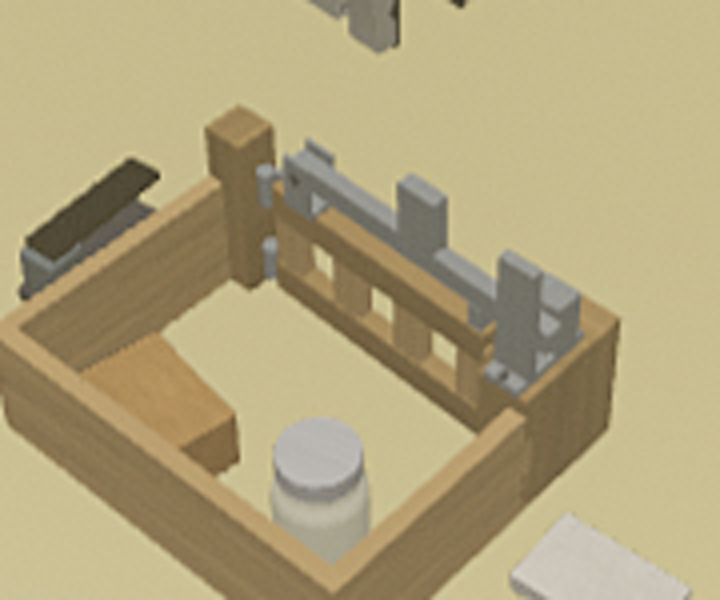

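The bar lies level in the slot between striker and back stop, resting on its rest, the gripper is clear and nothing else has moved.

```bash
python3 -c "
from plant import workorder
print(workorder.close_job())"
```

```text
the job is handed in; nothing more can be done
None
```

The gate is shut, the latch bar lies level in the catch's slot, the gripper has let go and is clear, nothing else in view was disturbed, and the job was handed in after about 13 s of the 45 s allowed.

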